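Move the tape roll to the other folding hook

TASK

The packing tape hangs on the folding hook of one post, and the hook of the other post is folded up. Fold the empty hook all the way down first, then move the tape roll over so that it hangs freely on that hook between board and red ball, and finally fold the hook it came from fully up, flat against its board. Lower the roll onto the peg before letting go: do not let it drop, not even onto the hook, or lay it on the table, and leave the tubs and the cup where they are.

Things in the scene. Friction and masses are not known exactly. Their poses are not given: they have to be found in the camera images.
- post_a: Post on which the roll hangs at the start: bench post fixed to the table: base 138x110x8 mm, upright aluminium board 60 wide (y), 14 thick, top edge at z 205 mm. Origin on the table under the middle of the board's front face; hook side is -x, z up. A dark clamp in front, 20 mm proud, 46x46, carries a hinged hook; hinge axis along y at x = -12 mm, z 175 mm.
- post_b: Post with the folded empty hook: bench post fixed to the table: base 138x110x8 mm, upright aluminium board 60 wide (y), 14 thick, top edge at z 205 mm. Origin on the table under the middle of the board's front face; hook side is -x, z up. A dark clamp in front, 20 mm proud, 46x46, carries a hinged hook; hinge axis along y at x = -12 mm; its height is given under hook_b.
- hook_a (a joint): Angle of post_a's hook: 0 folded up (stands upright, ball above the board, free space behind), 1.571 folded down level to -x on a rigid stop. Peg 12 mm diameter, red ball 22 mm, its centre 102 mm from the hinge axis. Stiff hinge, stays where left (about 1.5 N at the ball).
- hook_b (a joint): Angle of post_b's hook, which is made like hook_a: 0 folded up, 1.571 folded down level on its stop; starts up to 0.25 ajar. Its hinge height is set anywhere from z 152 to 198 mm, not measured: see it or feel where the lowered peg stops. The clamp holds 60 N.
- tape_roll: Brown packing tape roll: ring, 94 mm outer diameter, 74 mm hole, 48 mm wide, about 90 g. Hanging, its axis lies along the hook and the wall's inside rests on the peg. Origin: centre of the flat side facing the board; z along its axis to the other flat side. Can be pinched from above across the flat sides, where the 10 mm wall crosses the peg.
- roll_center (a point): centre of the tape roll, in the middle of its hole (24 mm from either flat side); when hanging it is 31 mm below the peg's axis
- tub_roe: bystander: open white deli tub with orange roe, 100 mm diameter, 55 mm high, loose; origin at the centre of its underside
- tub_meat: bystander: open white deli tub with crab meat, 90 mm diameter, 45 mm high, loose; origin at the centre of its underside
- cup_water: bystander: pink cup, 81 mm diameter, 112 mm high, loose; origin at the centre of its underside

How it is judged (in metres and radians):
On the way, in this order (a step that is already met when the one before it is completed fails the run):
1. the empty hook is folded all the way down while the roll still hangs on the other post (value of joint hook_b above 1.47 rad and contact force between tape_roll and post_a above 0.2 N), for 0.2 s.
2. the roll hangs freely on the other post's hook, released (x of roll_center in the frame of post_b between -0.1 and -0.02 m and y of roll_center in the frame of post_b between -0.03 and 0.03 m and height (world z) of roll_center above 0.09 m and contact force between tape_roll and post_b above 0.2 N and linear speed of tape_roll below 0.03 m/s and contact force between the fingers and tape_roll below 0.05 N and value of joint hook_b above 1.47 rad), for 0.2 s.
3. the emptied hook is folded up (value of joint hook_a below 0.12 rad), for 0.2 s.
At the end, for the whole second after the job is handed in: The roll hangs still and released on post_b's hook (centre 20 to 100 mm in front of the board, within 30 mm sideways, over 90 mm above the table), that hook is down (within 0.1 rad) and post_a's hook is folded up (within 0.12 rad) (all of step 2 and value of joint hook_a below 0.12 rad); the robot touches nothing.
It fails at once if the roll is let go and falls, even onto the hook, by more than about 5 mm (contact force between the fingers and tape_roll below 0.02 N and contact force between tape_roll and post_a below 0.02 N and contact force between tape_roll and post_b below 0.02 N and linear speed of tape_roll above 0.33 m/s).
It fails at once if the roll is dropped or set down (its centre under 75 mm) (height (world z) of roll_center below 0.075 m).
It fails at once if the open deli tub of orange roe is pushed by over 30 mm or tipped (distance of tub_roe from where it was at the start of the episode above 0.03 m or angle between tub_roe's own z axis and vertical above 0.3 rad).
It fails at once if the open deli tub of crab meat is pushed by over 30 mm or tipped (distance of tub_meat from where it was at the start of the episode above 0.03 m or angle between tub_meat's own z axis and vertical above 0.3 rad).
It fails at once if the pink cup is pushed by over 30 mm or tipped (distance of cup_water from where it was at the start of the episode above 0.03 m or angle between cup_water's own z axis and vertical above 0.3 rad).
It also fails if it takes over 72 s, if anything falls off the work surface, if the arm or the gripper's body presses on something with over 40 N, if the wrist force passes 120 N, or if a joint passes its speed limit or range.

ROBOT

A 6-joint arm with a two-finger parallel gripper is mounted at the origin on the work surface; the furniture and walls round the work are solid. World frame = base frame: x ahead of the robot, y to its left, z up, the work surface at z = 0. Lengths are in mm, angles in rad, forces in N, time in s.
With the tool pointing down it reaches from about 400 to 925 mm from the base axis. Payload 12.5 kg.
Tool frame: the origin (TCP) lies at the very end of the fingers, on their centre line; the grasp point (between the pads) lies 19 mm behind it; z points along the fingers, y is the line along which they close (so a half turn about z gives the same grasp; the last joint's range is limited). The gripper opens to 95 mm and grips with 3 to 60 N. Pads are 20 mm wide; open, the fingers measure 119 mm over their backs; the gripper's body (75 mm by 180 mm) begins 59 mm behind the grasp point.
Start: joints at [-1.391, 0.491, 1.559, -0, 1.092, -0.106], TCP at [176.226, -599.659, 214.661] pointing down, gripper open.
Joint ranges: [-3.1, 3.1], [-0.84, 2.19], [0.05, 2.79], [-1.13, 4.28], [0.06, 2.93], [-2.69, 2.69]. Speed limits (rad/s): [2.22, 2.22, 2.79, 3.14, 3.14, 3.14].

INTERFACE

Orientations are given as [roll, pitch, yaw] about the fixed x, y, z axes, in that order (R = Rz(yaw) Ry(pitch) Rx(roll)).
In Python, from cell import env, optics, sensors gives the robot as it stands (env), with the cameras (optics) and the readings (sensors).
- The arm moves only by the shell command python3 steer.py, which reads ROWS from standard input. ROWS is 1 to 5 rows, parted by semicolons, with the numbers parted by spaces; each row has 5 numbers: dx, dy, dz in normalised numbers (1 is 50 cm), then a turn about the tool's z in normalised numbers (1 is 2 rad), then the opening from 0.0 (shut) to 1.0 (fully open); each row is the pose to reach, as a shift and turn from the pose commanded when the command began, along the tool's axes at that moment; what a row does not reach only later rows make up. A row lasts 1/12 s, in which the tool goes at most 41.7 mm and 0.125 rad, less where a joint would pass 70% of its speed; a pose out of reach is approached as far as the arm can. The fingers move at their own pace and stop on an object; the grip force is fixed at half the most. Time passes only in rows, so rows that do not move let the fingers close. It prints the time, the measured TCP pose, the force, the opening and the grip force at its end. Input that does not fit is refused with a message, and nothing moves.
- sensors.state(): the state, without advancing time (a new reading comes with each control period).
- optics.read_camera(name): name is "scene" or "top"; returns (picture, depth): 480x640x3 uint8, red, green, blue; 480x640 float32, mm along the optical axis (not along the pixel's ray), 0 where there is no reading.
- optics.camera_info(name): a dict with "vertical_fov" (degrees; the focal length in pixels is half the picture's height over the tangent of half this angle, whatever the lens; pixels are square), "cx", "cy" (the principal point, pixels), "origin" and "attitude" of the camera in the world. Camera axes: x right, y down, z forward; pixel columns grow to the right and rows downward; lengths in mm; the calibration is good to about 2 mm. A picture is of the moment at which its call begins. camera_info takes no time and is no camera call.
- env.job_done(): hands the job in; it is judged then, once.
The state is a dict: "t": time; "joints": joint angles; "qvel": joint speeds; "tau": joint torques, N m; "eef_pos": TCP position; "tcp_rot": TCP orientation; "ft_force": force on the tool from outside, world axes, zero at the start; "moment": the same for the moment, N m; "opening": opening from 0.0 (shut) to 1.0 (fully open); "grip_force": force on a finger pad.
Only numpy, scipy, OpenCV 4.12 (cv2) and the standard library are available. Lean on these libraries where they do the work, as an engineer would, in place of code of your own. Each camera call takes 0.05 s, during which the arm holds its last target. There are 200 camera calls.

## Working session

There is one attempt and no reset: what is moved stays moved. The work goes in short steps, Python scripts to look and compute and a shell command to move; the robot and the scene stay as the last step left them, time stands still between calls to the robot, and variables do not carry over. Pictures are saved under pics/ and viewed, at most 10 in all, crops included, and the job is handed in when it is done.

```bash
ls; mkdir -p pics
cat > h.py <<'E'
import numpy as np, cv2
from cell import env, optics, sensors
from scipy.spatial.transform import Rotation as R
def cam(n):
    im,d=optics.read_camera(n); i=optics.camera_info(n)
    return im,d,i
def pts(d,i):
    f=240/np.tan(np.radians(i["vertical_fov"])/2)
    v,u=np.mgrid[0:480,0:640]
    c=np.stack([(u-i["cx"])/f*d,(v-i["cy"])/f*d,d],-1)
    A=np.array(i["attitude"],float)
    M=A if A.shape==(3,3) else R.from_euler('xyz',A).as_matrix()
    return c@M.T+np.array(i["origin"])
E
python3 - <<'E'
from h import *
for n in("scene","top"):
    im,d,i=cam(n); print(n,i,(d>0).mean()); cv2.imwrite(f"pics/{n}0.png",im[...,::-1]); np.savez(f"{n}0.npz",im=im,d=d,P=pts(d,i))
print(sensors.state())
E
```

```text
cell.py
pics
steer.py
scene {'vertical_fov': 49.427486166859005, 'cx': 319.4786444953662, 'cy': 230.87341663827058, 'origin': array([-608.05935064,  647.41303639,  851.39733713]), 'attitude': array([-2.08637447,  0.01271385, -2.12952826])} 0.9959016927083333
top {'vertical_fov': 45.138219416174095, 'cx': 327.4045879290714, 'cy': 240.07249122169523, 'origin': array([ 210.11180444,   16.09681511, 1589.67316101]), 'attitude': array([-2.95976239e+00,  1.76490025e-03, -1.56466893e+00])} 0.9962044270833333
{'t': 0.1, 'joints': array([-1.39059450e+00,  4.91460846e-01,  1.55937299e+00,  1.08250874e-05,
        1.09166411e+00, -1.05611410e-01]), 'qvel': array([-0.00045335, -0.00295434, -0.00255769, -0.00126156, -0.00084107,
       -0.00168624]), 'tau': array([ 3.10931675e-03, -6.13623905e+01, -2.58605790e+01,  6.94113714e-02,
        4.70236293e-02, -5.08951371e-05]), 'eef_pos': array([ 176.19295694, -599.44464331,  214.14940013]), 'tcp_rot': array([-3.14069342e+00, -1.04979095e-04,  2.85808198e-01]), 'ft_force': array([-0.0496285 , -0.58007523, -0.54509823]), 'moment': array([-0.01186803, -0.02888846,  0.03278047]), 'grip_force': 0.0, 'opening': 1.0002670939497873}
```

View pics/scene0.png

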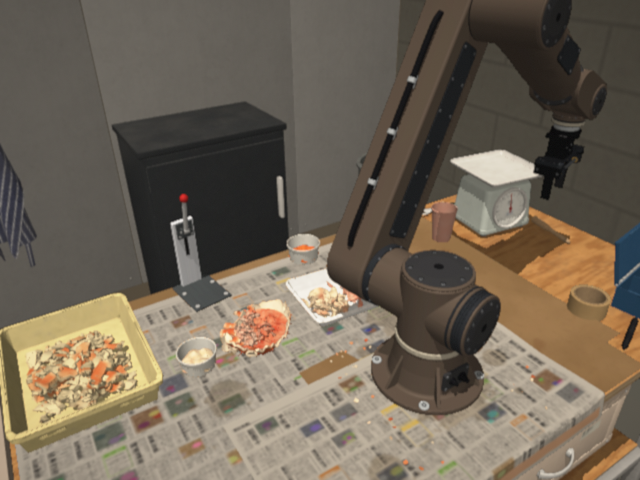

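View pics/top0.png

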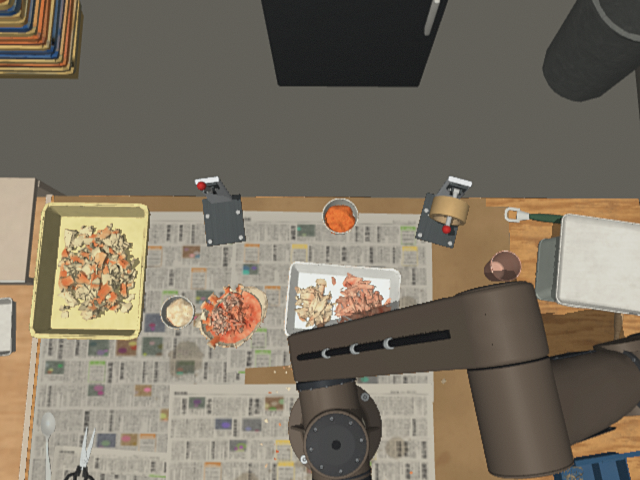

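The scene view shows post_b on the left, with its hook up and red ball at (184,198). The loose roll at (588,303) is a different one. The top view shows post_b's board at (207,185) with its ball at (201,186). Post_a's board is at (458,183), the roll at (450,208) and its ball at (447,230).

```bash
python3 - <<'E'
from h import *
np.set_printoptions(precision=1,suppress=True)
def red(im): 
    r=im.astype(int); return (r[...,0]>130)&(r[...,1]<50)&(r[...,2]<50)
T=np.load("top0.npz");S=np.load("scene0.npz")
def box(Z,m,a,b,c,d):
    q=np.zeros_like(m);q[b:d,a:c]=1; m=m&q; return Z["P"][m],m
for nm,Z,bx in(("b ball top",T,(190,175,215,200)),("b ball scene",S,(175,190,195,206)),("a ball top",T,(435,220,460,240))):
    p,m=box(Z,red(Z["im"]),*bx); vu=np.argwhere(m); print(nm,len(p),np.median(p,0),p.min(0),p.max(0),vu.mean(0)[::-1])
# boards: top edges
P=T["P"]
for nm,bx in(("b",(185,165,235,215)),("a",(435,165,480,220))):
    a,b,c,d=bx; q=P[b:d,a:c].reshape(-1,3); k=q[(q[:,2]>198)&(q[:,2]<211)]
    print(nm,"board top",len(k),k.mean(0)); r=cv2.minAreaRect(k[:,:2].astype(np.float32)); print(r, cv2.boxPoints(r))
# base plates z~8
    k=q[(q[:,2]>4)&(q[:,2]<13)];print("plate",len(k),k.mean(0))
q=P[180:240,425:475].reshape(-1,3); im=T["im"][180:240,425:475].reshape(-1,3).astype(int)
m=(im[:,0]-im[:,2]>40)&(q[:,2]>100)&(im[:,1]>60); k=q[m]; print("roll",len(k),k.mean(0),k.min(0),k.max(0)); t=k[k[:,2]>k[:,2].max()-6]; print("rolltop",t.mean(0),cv2.minAreaRect(k[:,:2].astype(np.float32)))
for nm,bx in(("roe",(318,195,362,236)),("meat",(160,292,198,330)),("cup",(480,245,525,290))):
    a,b,c,d=bx; q=P[b:d,a:c].reshape(-1,3); k=q[q[:,2]>25]; print(nm,k.mean(0),k.min(0),k.max(0))
E
python3 - <<'E'
import cv2
im=cv2.imread('pics/top0.png')
a=cv2.resize(im[160:260,180:260],None,fx=5,fy=5);b=cv2.resize(im[160:260,410:490],None,fx=5,fy=5)
cv2.imwrite('pics/c.png',cv2.hconcat([a,b]))
E
```

```text
b ball top 27 [577.1 315.9 289.6] [568.9 309.9 283.7] [583.1 325.9 294. ] [200.4 185.6]
b ball scene 35 [572.4 319.8 286.5] [564.5 311.  278.8] [577.8 327.9 295.1] [182.9 197.2]
a ball top 33 [ 498.  -273.2  183.7] [ 491.4 -284.5  176.4] [ 507.4 -266.6  190.4] [446.  229.2]
b board top 155 [611.7 316.5 203.9]
((604.5365600585938, 319.578369140625), (34.55727005004883, 59.99461364746094), 6.90261173248291) [[583.8 347.3]
 [591.  287.7]
 [625.3 291.9]
 [618.1 351.4]]
plate 406 [594.  338.3   7.9]
a board top 166 [ 612.9 -306.4  204. ]
((611.9183959960938, -306.82427978515625), (58.95931625366211, 21.91839027404785), 73.53584289550781) [[ 593.1 -332. ]
 [ 614.1 -338.2]
 [ 630.8 -281.7]
 [ 609.8 -275.4]]
plate 63 [ 592.  -386.5    5.9]
roll 807 [ 548.4 -284.3  185.3] [ 210.1 -340.9  103.5] [ 588.    16.1 1589.7]
rolltop [ 210.1   16.1 1589.7] ((382.11090087890625, -168.6842498779297), (100.5347671508789, 494.7763977050781), 54.433895111083984)
roe [562.7 -12.9  48.6] [210.1 -62.7  25. ] [ 608.4   35.7 1589.7]
meat [294.9 418.3  54.8] [210.1  16.1  25.1] [ 340.1  465.3 1589.7]
cup [ 381.4 -380.4  295.8] [ 210.1 -480.5   25.1] [ 456.2   16.1 1589.7]
```

View pics/c.png

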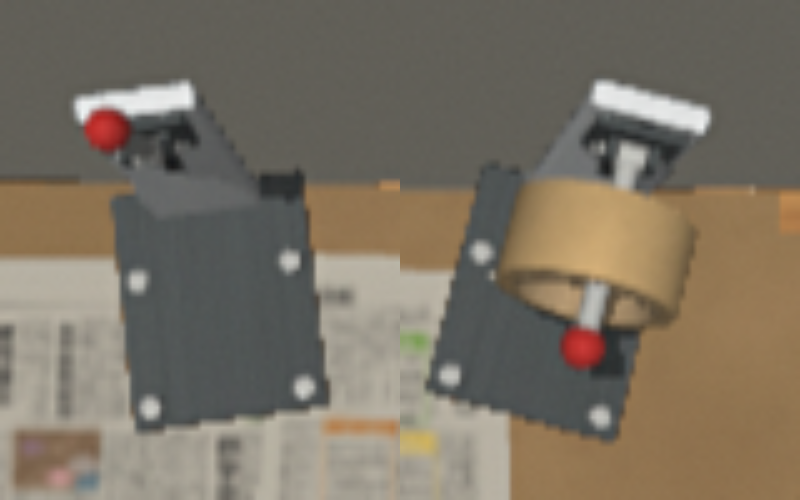

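The crop shows post_b's board angled one way, with its ball leaning forward at about (105,130). Post_a's board is angled the other way, with the roll midway along its peg. Next I refine the poses.

```bash
cat >> h.py <<'E'
def red(im): 
    r=im.astype(int); return (r[...,0]>110)&(r[...,1]<70)&(r[...,2]<70)
def ray(i,u,v):
    f=240/np.tan(np.radians(i["vertical_fov"])/2)
    d=R.from_euler('xyz',i["attitude"]).apply([(u-i["cx"])/f,(v-i["cy"])/f,1]); return np.array(i["origin"]),d/np.linalg.norm(d)
def ball(Z,i,bx,r=11):
    a,b,c,d=bx; m=red(Z["im"]); q=np.zeros_like(m); q[b:d,a:c]=1; m&=q
    (u,v),rad=cv2.minEnclosingCircle(np.argwhere(m)[:,::-1].astype(np.float32)); p=Z["P"][m]
    o,dr=ray(i,u,v); t=(np.median(p,0)-o)@dr; return o,dr,o+dr*(t+r*.72)
def tri(o1,d1,o2,d2):
    A=np.stack([d1,-d2],1); s=np.linalg.lstsq(A,o2-o1,rcond=None)[0]; p,q=o1+d1*s[0],o2+d2*s[1]; return (p+q)/2,np.linalg.norm(p-q)
def loc(p,org,yaw):
    x,y=p[0]-org[0],p[1]-org[1]; c,s=np.cos(yaw),np.sin(yaw); return np.array([c*x+s*y,-s*x+c*y])
E
python3 - <<'E'
from h import *
np.set_printoptions(precision=1,suppress=True)
T=np.load("top0.npz");S=np.load("scene0.npz"); it=optics.camera_info("top"); is_=optics.camera_info("scene")
bt=ball(T,it,(190,175,215,200)); bs=ball(S,is_,(172,188,197,208)); at=ball(T,it,(435,220,460,240))
print("ball b",bt[2],bs[2],tri(*bt[:2],*bs[:2])); print("ball a",at[2])
P=T["P"];im=T["im"].astype(int)
for nm,(a,b,c,d),bl in(("b",(185,165,235,215),bt[2]),("a",(435,165,480,220),at[2])):
    w=(im[b:d,a:c].min(-1)>200); q=P[b:d,a:c]; q2=q[w]; q2=q2[(abs(q2[:,2]-205)<8)]
    r=cv2.minAreaRect(q2[:,:2].astype(np.float32)); bp=cv2.boxPoints(r)
    e=max([bp[1]-bp[0],bp[2]-bp[1]],key=lambda e:np.linalg.norm(e)); e=e*np.sign(e[1]); yaw=-np.arctan2(e[0],e[1])
    org=np.array(r[0])-7*np.array([np.cos(yaw),np.sin(yaw)])
    print(nm,len(q2),r,"yaw",yaw,"org",org,"ball loc",loc(bl,org,yaw))
# roll points
q=P[185:240,425:475]; c=im[185:240,425:475]; m=(c[...,0]-c[...,2]>40)&(c[...,1]>80)&(q[...,2]>130)&(q[...,2]<230); k=q[m]
l=np.array([loc(p,org,yaw) for p in k]); t=k[:,2]>np.percentile(k[:,2],98)-8
print("roll loc x",l[t,0].min(),l[t,0].max(),"y",l[:,0].min(),l[:,1].min(),l[:,1].max(),"z",np.percentile(k[:,2],[50,90,98,100]))
E
```

```text
ball b [579.  317.3 281.5] [579.1 318.1 283.2] (array([578.9, 317.6, 283.1]), np.float64(1.2309662050389116))
ball a [ 499.8 -275.6  176.2]
b 71 ((615.260986328125, 322.7798767089844), (10.96285343170166, 56.26625442504883), 6.517116546630859) yaw 0.11374533 org [608.3 322. ] ball loc [-29.6  -1.3]
a 87 ((615.3282470703125, -307.4230651855469), (55.88909912109375, 12.830451011657715), 72.90107727050781) yaw -0.29843214 org [ 608.6 -305.4] ball loc [-112.8   -3.5]
roll loc x -82.15081455569236 -32.799820855985445 y -103.1941429486497 -48.76325223239421 44.67319268277697 z [184.5 192.1 195.4 197.8]
```

Careful with the scale: shifts go in shares of 50 cm and turns go in shares of 2 rad. That gives: -150 mm / 500 = -0.3.

```bash
echo '0 0 -0.3 0 1;0 0 -0.3 0 1;0 0 -0.3 0 1;0 0 -0.3 0 1' | python3 steer.py
echo '0.32 -0.184 -0.03 0 1;0.32 -0.184 -0.03 0 1;0.32 -0.184 -0.03 0 1;0.32 -0.184 -0.03 0 1;0.32 -0.184 -0.03 0 1' | python3 steer.py
echo '0.32 -0.184 -0.03 0 1;0.32 -0.184 -0.03 0 1;0.32 -0.184 -0.03 0 1;0.32 -0.184 -0.03 0 1;0.32 -0.184 -0.03 0 1' | python3 steer.py
echo '0.32 -0.184 -0.03 0 0.6;0.32 -0.184 -0.03 0 0.6;0.32 -0.184 -0.03 0 0.6;0.32 -0.184 -0.03 0 0.6;0.32 -0.184 -0.03 0 0.6' | python3 steer.py
```

```text
t: 0.43
eef_pos: [176.3, -599.9, 369.0]
tcp_rot: [3.138, 0.0, 0.286]
ft_force: [0.5, 0.0, 0.5]
opening: 0.998
grip_force: 0.0
t: 0.85
eef_pos: [306.1, -463.1, 380.2]
tcp_rot: [3.142, -0.001, 0.288]
ft_force: [-0.2, -0.5, -0.1]
opening: 1.0
grip_force: 0.0
t: 1.27
eef_pos: [433.6, -329.7, 395.0]
tcp_rot: [-3.141, -0.001, 0.288]
ft_force: [-0.5, -0.5, 0.4]
opening: 1.0
grip_force: 0.0
t: 1.68
eef_pos: [561.3, -196.1, 409.5]
tcp_rot: [-3.141, -0.0, 0.288]
ft_force: [-0.9, -1.0, -0.2]
opening: 0.704
grip_force: 0.0
```

To row units: -164 mm / 500 = -0.328, 55 mm / 500 = 0.11.

```bash
echo '0.11 -0.328 0.02 0 0.5;0.11 -0.328 0.02 0 0.5;0.11 -0.328 0.02 0 0.5;0.11 -0.328 0.02 0 0.5;0.11 -0.328 0.02 0 0.5' | python3 steer.py
echo '0.11 -0.328 0.02 0 0.5;0.11 -0.328 0.02 0 0.5;0.11 -0.328 0.02 0 0.5;0.11 -0.328 0.02 0 0.5;0.11 -0.328 0.02 0 0.5' | python3 steer.py
echo '0.108 -0.328 0.02 -0.05 0.5;0.108 -0.328 0.02 -0.087 0.5;0.108 -0.328 0.02 -0.087 0.5;0.108 -0.328 0.02 -0.087 0.5;0.108 -0.328 0.02 -0.087 0.5' | python3 steer.py
echo '0 0 0 0 0.5' | python3 steer.py
```

```text
t: 2.1
eef_pos: [565.0, -21.5, 399.2]
tcp_rot: [-3.14, 0.0, 0.29]
ft_force: [0.1, -0.5, 0.3]
opening: 0.498
grip_force: 0.0
t: 2.52
eef_pos: [571.5, 151.0, 388.7]
tcp_rot: [-3.14, 0.001, 0.289]
ft_force: [0.5, -0.0, -0.0]
opening: 0.502
grip_force: 0.0
t: 2.93
eef_pos: [577.0, 323.4, 377.9]
tcp_rot: [-3.14, 0.002, 0.463]
ft_force: [0.7, -0.5, -0.8]
opening: 0.501
grip_force: 0.0
t: 3.02
eef_pos: [577.4, 320.6, 378.3]
tcp_rot: [-3.142, 0.002, 0.463]
ft_force: [0.1, 0.0, 0.1]
opening: 0.496
grip_force: 0.0
```

To row units: 3.4 mm / 500 = 0.0068, 0.349 rad / 2 = 0.1745.

```bash
echo '0 0.0068 0 0.06 0.5;0 0.0068 0 0.12 0.5;0 0.0068 0 0.1745 0.5;0 0.0068 0 0.1745 0.5' | python3 steer.py
echo '0 0 0.07 0 0.5;0 0 0.14 0 0.5;0 0 0.19 0 0.5;0 0 0.23 0 0.5;0 0 0.23 0 0.5' | python3 steer.py
echo '0 0 0 0 0.1;0 0 0 0 0.1;0 0 0 0 0.1;0 0 0 0 0.1;0 0 0 0 0.1' | python3 steer.py
python3 -c "
from h import *
im,d,i=cam('scene');im2,_,_=cam('top')
a=cv2.resize(im[150:300,110:260],None,fx=2.6,fy=2.6);b=cv2.resize(im2[120:270,130:280],None,fx=2.6,fy=2.6)
cv2.imwrite('pics/g1.png',cv2.hconcat([a,b])[...,::-1])"
```

```text
t: 3.35
eef_pos: [579.5, 313.8, 379.8]
tcp_rot: [3.141, -0.0, 0.104]
ft_force: [-1.4, 0.6, -0.4]
opening: 0.5
grip_force: 0.0
t: 3.77
eef_pos: [578.1, 313.8, 260.6]
tcp_rot: [3.139, 0.006, 0.113]
ft_force: [-0.5, -0.7, -0.3]
opening: 0.497
grip_force: 0.0
t: 4.18
eef_pos: [579.4, 316.9, 266.2]
tcp_rot: [-3.139, -0.003, 0.111]
ft_force: [-2.3, 10.2, 3.0]
opening: 0.217
grip_force: 30.0
```

View pics/g1.png

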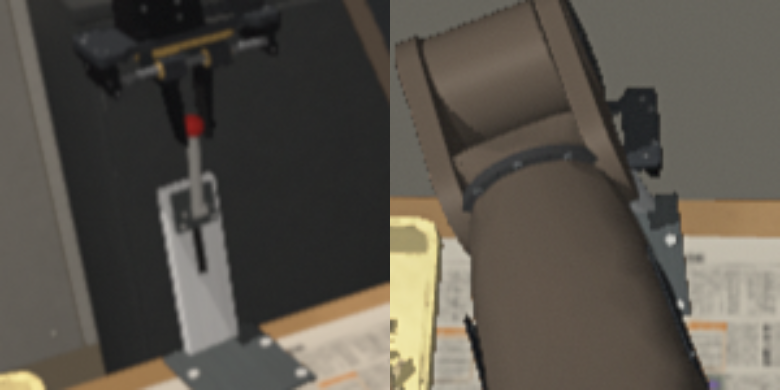

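The gripper holds the red ball (scene crop, around (193,125)) with the hook still upright. Now I trace the arc down.

To row units: -39 mm / 500 = -0.078, -31 mm / 500 = -0.062.

```bash
echo '-0.016 -0.006 0.004 0 0.1;-0.032 -0.006 0.008 0 0.1;-0.048 -0.006 0.014 0 0.1;-0.062 -0.006 0.022 0 0.1;-0.078 -0.006 0.032 0 0.1' | python3 steer.py
echo '-0.016 0 0.012 0 0.1;-0.034 0 0.026 0 0.1;-0.05 0 0.044 0 0.1;-0.062 0 0.062 0 0.1;-0.068 0 0.076 0 0.1' | python3 steer.py
```

```text
t: 4.7
eef_pos: [540.0, 313.7, 249.7]
tcp_rot: [3.141, -0.002, 0.111]
ft_force: [0.1, -7.7, 4.4]
opening: 0.217
grip_force: 30.0
t: 5.12
eef_pos: [504.9, 309.1, 210.4]
tcp_rot: [3.139, 0.002, 0.111]
ft_force: [-4.6, -10.9, 5.8]
opening: 0.215
grip_force: 30.0
```

To row units: 39 mm / 500 = 0.078, -11.4 mm / 500 = -0.0228.

```bash
echo '-0.008 0.004 0.02 0 0.1;-0.016 0.006 0.04 0 0.1;-0.02 0.006 0.058 0 0.1;-0.022 0.006 0.068 0 0.1;-0.0228 0.006 0.078 0 0.1' | python3 steer.py
echo '0 0 0.006 0 0.1;0 0 0.01 0 0.1;0 0 0.014 0 0.1' | python3 steer.py
echo '0 0 0.004 0 0.1;0 0 0.004 0 0.1' | python3 steer.py
```

```text
t: 5.53
eef_pos: [494.6, 306.3, 171.2]
tcp_rot: [3.141, 0.001, 0.111]
ft_force: [-3.5, -2.3, 1.4]
opening: 0.213
grip_force: 30.0
t: 5.78
eef_pos: [494.7, 306.3, 164.3]
tcp_rot: [3.141, 0.001, 0.111]
ft_force: [-5.8, -2.6, 2.6]
opening: 0.214
grip_force: 30.0
t: 5.95
eef_pos: [494.9, 306.3, 162.2]
tcp_rot: [3.141, 0.001, 0.111]
ft_force: [-4.1, -1.9, 0.2]
opening: 0.215
grip_force: 30.0
```

To row units: 3 mm / 500 = 0.006, 1.5 mm / 500 = 0.003.

```bash
for k in 1; do
echo '0 0 0.003 0 0.1;0 0 0.006 0 0.1;0 0 0.006 0 0.1' | python3 steer.py
echo '0 0 0.003 0 0.1;0 0 0.006 0 0.1;0 0 0.006 0 0.1' | python3 steer.py; done
```

```text
t: 6.2
eef_pos: [495.2, 306.4, 160.0]
tcp_rot: [-3.142, -0.0, 0.111]
ft_force: [-5.1, -3.6, 6.4]
opening: 0.214
grip_force: 30.0
t: 6.45
eef_pos: [495.8, 306.6, 157.8]
tcp_rot: [-3.141, -0.002, 0.111]
ft_force: [-4.4, -4.0, 11.8]
opening: 0.213
grip_force: 30.0
```

To row units: -200 mm / 500 = -0.4, -160 mm / 500 = -0.32, -0.6 rad / 2 = -0.3.

```bash
echo '0 0 0 0 0.5;0 0 0 0 0.5;0 0 0 0 0.5' | python3 steer.py
echo '0 0 -0.08 0 0.5;0 0 -0.16 0 0.5;0 0 -0.24 0 0.5;0 0 -0.32 0 0.5;0 0 -0.4 0 0.5' | python3 steer.py
echo '0.02 0.32 -0.04 0 0.75;0.02 0.32 -0.04 0 0.75;0.02 0.32 -0.04 0 0.75;0.02 0.32 -0.04 0 0.75' | python3 steer.py
echo '0.02 0.32 0 -0.06 0.75;0.02 0.32 0 -0.12 0.75;0.02 0.32 0 -0.18 0.75;0.02 0.32 0 -0.24 0.75;0.02 0.32 0 -0.3 0.75' | python3 steer.py
echo '0 0 0 0 0.75;0 0 0 0 0.75' | python3 steer.py
python3 - <<'E'
from h import *
np.set_printoptions(precision=1,suppress=True)
Z={}
for n in("scene","top"):
    im,d,i=cam(n); Z[n]=(dict(im=im,P=pts(d,i)),i); cv2.imwrite(f"pics/{n}1.png",im[...,::-1]); np.savez(f"{n}1.npz",im=im,d=d,P=Z[n][0]["P"])
t=ball(*Z["top"],(180,180,240,235)); m=red(Z["scene"][0]["im"]); m[:,:120]=0; m[:,230:]=0; m[:190]=0; m[290:]=0
vu=np.argwhere(m); print(vu.min(0),vu.max(0),len(vu))
s=ball(*Z["scene"],(vu[:,1].min(),vu[:,0].min(),vu[:,1].max()+1,vu[:,0].max()+1))
print(t[2],s[2],tri(*t[:2],*s[:2]))
E
```

```text
t: 6.7
eef_pos: [495.6, 306.6, 156.7]
tcp_rot: [-3.141, -0.001, 0.111]
ft_force: [1.1, 0.9, 0.3]
opening: 0.368
grip_force: 0.0
t: 7.12
eef_pos: [495.0, 306.4, 358.6]
tcp_rot: [-3.141, -0.0, 0.111]
ft_force: [1.2, -0.4, -0.1]
opening: 0.499
grip_force: 0.0
t: 7.45
eef_pos: [523.0, 146.6, 377.1]
tcp_rot: [3.141, -0.001, 0.111]
ft_force: [-0.6, 0.7, -0.0]
opening: 0.718
grip_force: 0.0
t: 7.87
eef_pos: [551.3, -14.0, 376.2]
tcp_rot: [3.141, 0.001, 0.692]
ft_force: [0.2, 1.4, -0.5]
opening: 0.751
grip_force: 0.0
t: 8.03
eef_pos: [550.6, -9.6, 376.4]
tcp_rot: [-3.141, -0.0, 0.684]
ft_force: [-0.2, 0.6, 0.3]
opening: 0.75
grip_force: 0.0
[241 201] [248 208] 47
[495.2 306.5 180. ] [495.  306.5 182.7] (array([494.8, 306.3, 182.6]), np.float64(0.6503983549791148))
```

```bash
python3 -c "
import cv2
a=cv2.imread('pics/scene1.png');b=cv2.imread('pics/top1.png')
cv2.imwrite('pics/g2.png',cv2.hconcat([cv2.resize(a[160:310,110:260],None,fx=2.6,fy=2.6),cv2.resize(b[130:280,380:530],None,fx=2.6,fy=2.6)]))"
```

```text
(no output)
```

View pics/g2.png

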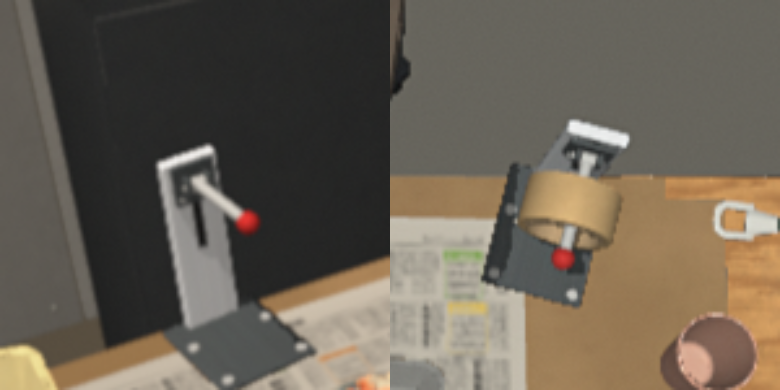

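Scene crop: the empty hook is level, with its ball at (248,222). Top crop: the roll sits close to the clamp on post_a, leaving about 13 mm for a 12 mm finger. I'll first nudge it a few mm along the peg, pushing with both fingers outside the board.

To row units: 127 mm / 500 = 0.254, -75 mm / 500 = -0.15.

```bash
echo '-0.15 0.254 0 0 0.76;-0.15 0.254 0 0 0.76;-0.15 0.254 0 0 0.76;-0.15 0.254 0 0 0.76' | python3 steer.py
echo '-0.15 0.254 0 0.06 0.76;-0.15 0.254 0 0.12 0.76;-0.15 0.254 0 0.18 0.76;-0.15 0.254 0 0.24 0.76;-0.15 0.254 0 0.3 0.76' | python3 steer.py
echo '0 0 0 0.06 0.76;0 0 0 0.12 0.76;0 0 0 0.18 0.76;0 0 0 0.18 0.76;0 0 0 0.18 0.76' | python3 steer.py
```

```text
t: 8.47
eef_pos: [573.9, -157.0, 376.5]
tcp_rot: [3.141, 0.0, 0.687]
ft_force: [-0.1, -0.0, 1.0]
opening: 0.763
grip_force: 0.0
t: 8.88
eef_pos: [597.0, -303.8, 375.2]
tcp_rot: [-3.142, 0.001, 0.079]
ft_force: [-0.2, -0.5, 0.7]
opening: 0.761
grip_force: 0.0
t: 9.3
eef_pos: [596.9, -299.6, 376.7]
tcp_rot: [3.142, -0.0, -0.267]
ft_force: [0.5, 0.5, 0.9]
opening: 0.759
grip_force: 0.0
```

Run:
```python
from h import *
np.set_printoptions(precision=1,suppress=True)
T=np.load("top1.npz");it=optics.camera_info("top")
P=T["P"]; im=T["im"].astype(int)
w=(im[165:220,435:490].min(-1)>200); q=P[165:220,435:490][w]; q=q[abs(q[:,2]-205)<8]; r=cv2.minAreaRect(q[:,:2].astype(np.float32)); print("board",r)
b=ball(T,it,(435,220,465,240))[2]; print("ball",b)
org=np.array([608.6,-305.4]); yaw=-.275
q=P[185:240,425:475]; c=im[185:240,425:475]; m=(c[...,0]-c[...,2]>40)&(c[...,1]>80)&(q[...,2]>130)&(q[...,2]<215); k=q[m]
l=np.array([loc(p,org,yaw) for p in k]); 
for z0,z1 in((190,215),(183,190),(170,183)):
    t=(k[:,2]>z0)&(k[:,2]<=z1); print(z0,t.sum(),np.percentile(l[t,0],[0,3,50,97,100]),np.percentile(l[t,1],[0,50,100]))
s=sensors.state(); print(s["eef_pos"],loc(s["eef_pos"],org,yaw),loc(b,org,yaw))
```

```text
board ((615.0444946289062, -308.19903564453125), (56.981849670410156, 12.489477157592773), 75.98465728759766)
ball [ 500.3 -275.9  175.5]
190 146 [-81.8 -80.7 -59.4 -35.4 -33.7] [-25.5  -1.   24.3]
183 241 [-82.2 -81.  -57.3 -34.7 -33.2] [-30.4   5.3  32.8]
170 211 [-103.8  -81.5  -57.9  -34.9  -29.3] [-40.9  20.5  42. ]
[ 596.9 -299.6  376.7] [-12.8   2.4] [-112.2   -1. ]
```

To row units: 155 mm / 500 = 0.31, 140 mm / 500 = 0.28.

```bash
echo '-0.002 0.006 0.08 0 0.76;-0.002 0.006 0.16 0 0.76;-0.002 0.006 0.24 0 0.76;-0.002 0.006 0.28 0 0.76;-0.002 0.006 0.31 0 0.76' | python3 steer.py
echo '0 0 0.04 0 0.76;0 0 0.08 0 0.76;0 0 0.12 0 0.76;0 0 0.134 0 0.76;0 0 0.134 0 0.76' | python3 steer.py
```

```text
t: 9.72
eef_pos: [594.1, -302.2, 218.7]
tcp_rot: [-3.141, 0.003, -0.266]
ft_force: [0.6, -0.3, -0.1]
opening: 0.759
grip_force: 0.0
t: 10.13
eef_pos: [594.3, -302.6, 153.1]
tcp_rot: [-3.141, 0.003, -0.268]
ft_force: [0.5, -0.8, 0.8]
opening: 0.759
grip_force: 0.0
```

To row units: -15 mm / 500 = -0.03, -13 mm / 500 = -0.026.

```bash
echo '-0.008 0 0 0 0.76;-0.016 0 0 0 0.76;-0.022 0 0 0 0.76;-0.026 0 0 0 0.76;-0.03 0 0 0 0.76' | python3 steer.py
echo '0 0 0 0 0.76;0.006 0 0 0 0.76;0.016 0 0 0 0.76;0.016 0 0 0 0.76' | python3 steer.py
echo '0 0 -0.08 0 0.76;0 0 -0.16 0 0.76;0 0 -0.24 0 0.76;0 0 -0.32 0 0.76;0 0 -0.38 0 0.76' | python3 steer.py
echo '0.04 -0.28 0 0 0.6;0.04 -0.28 0 0 0.6;0.04 -0.28 0 0 0.6;0.04 -0.28 0 0 0.6;0.04 -0.28 0 0 0.6' | python3 steer.py
python3 - <<'E'
from h import *
np.set_printoptions(precision=1,suppress=True)
im0,d,i=cam("top"); P=pts(d,i); im=im0.astype(int); cv2.imwrite("pics/top2.png",im0[...,::-1])
org=np.array([608.6,-305.4]); yaw=-.275
q=P[185:240,425:475]; c=im[185:240,425:475]; m=(c[...,0]-c[...,2]>40)&(c[...,1]>80)&(q[...,2]>130)&(q[...,2]<215); k=q[m]
l=np.array([loc(p,org,yaw) for p in k]); 
for z0,z1 in((190,215),(183,190)):
    t=(k[:,2]>z0)&(k[:,2]<=z1); print(z0,t.sum(),np.percentile(l[t,0],[0,3,50,97,100]),np.percentile(l[t,1],[0,50,100])); print(cv2.minAreaRect(l[t].astype(np.float32)))
E
```

```text
t: 10.55
eef_pos: [580.2, -299.6, 155.7]
tcp_rot: [3.141, -0.002, -0.27]
ft_force: [1.0, 0.3, 0.6]
opening: 0.757
grip_force: 0.5
t: 10.88
eef_pos: [588.7, -301.9, 154.6]
tcp_rot: [3.141, -0.0, -0.27]
ft_force: [-0.2, -0.2, 0.5]
opening: 0.765
grip_force: 0.0
t: 11.3
eef_pos: [588.1, -301.6, 348.3]
tcp_rot: [3.141, -0.003, -0.27]
ft_force: [0.8, 0.3, -0.0]
opening: 0.76
grip_force: 0.0
t: 11.72
eef_pos: [645.7, -168.6, 344.3]
tcp_rot: [-3.141, 0.0, -0.266]
ft_force: [-0.5, -0.6, 0.0]
opening: 0.601
grip_force: 0.0
190 144 [-87.5 -85.7 -62.5 -42.9 -41.2] [-24.   -0.4  28.5]
((-64.15370178222656, 2.889698028564453), (52.36941146850586, 46.26262664794922), 88.07608795166016)
183 227 [-87.2 -85.4 -63.7 -42.5 -40.1] [-31.7  -1.2  30.4]
((-63.462188720703125, -0.8150386810302734), (61.95668411254883, 47.09646224975586), 89.35929107666016)
```

To row units: 142 mm / 500 = 0.284, -64 mm / 500 = -0.128, -0.6 rad / 2 = -0.3.

```bash
echo '-0.128 0.284 0 -0.06 0.58;-0.128 0.284 0 -0.12 0.58;-0.128 0.284 0 -0.18 0.58;-0.128 0.284 0 -0.24 0.58;-0.128 0.284 0 -0.3 0.58' | python3 steer.py
echo '0 0 0.04 -0.06 0.58;0 0 0.08 -0.12 0.58;0 0 0.12 -0.18 0.58;0 0 0.16 -0.24 0.58;0 0 0.16 -0.3 0.58' | python3 steer.py
echo '0 0 0 -0.06 0.58;0 0 0 -0.12 0.58;0 0 0 -0.1815 0.58;0 0 0 -0.1815 0.58;0 0 0 -0.1815 0.58' | python3 steer.py
python3 -c "
from h import *
s=sensors.state();print(s['eef_pos'],s['tcp_rot'],loc(s['eef_pos'],[608.6,-305.4],-.275))"
```

```text
t: 12.18
eef_pos: [541.0, -297.2, 344.8]
tcp_rot: [3.141, 0.001, 0.33]
ft_force: [0.7, 1.0, -1.1]
opening: 0.58
grip_force: 0.0
t: 12.6
eef_pos: [542.9, -292.7, 260.6]
tcp_rot: [-3.136, 0.001, 0.934]
ft_force: [-0.7, 0.3, 0.6]
opening: 0.579
grip_force: 0.0
t: 13.02
eef_pos: [544.3, -292.9, 264.5]
tcp_rot: [-3.141, 0.0, 1.288]
ft_force: [-0.3, 0.4, 0.5]
opening: 0.58
grip_force: 0.0
[ 544.30178168 -292.89559248  264.52269587] [-3.14133058e+00  2.17764037e-04  1.28758014e+00] [-65.27775903  -5.42542736]
```

To row units: 68 mm / 500 = 0.136, 1.5 mm / 500 = 0.003, -0.008 rad / 2 = -0.004.

```bash
echo '0.01 0.003 0.05 -0.004 0.58;0.01 0.003 0.09 -0.004 0.58;0.01 0.003 0.12 -0.004 0.58;0.01 0.003 0.136 -0.004 0.58;0.01 0.003 0.136 -0.004 0.58' | python3 steer.py
echo '0 0 0.008 0 0.58;0 0 0.016 0 0.58;0 0 0.024 0 0.58;0 0 0.025 0 0.58;0 0 0.025 0 0.58' | python3 steer.py
python3 -c "
from h import *
s=sensors.state();print(s['eef_pos'],s['tcp_rot'],loc(s['eef_pos'],[608.6,-305.4],-.275))
im,d,i=cam('top');a=cv2.resize(im[150:270,390:510],None,fx=4,fy=4)
cv2.imwrite('pics/g3.png',a[...,::-1])"
```

```text
t: 13.43
eef_pos: [547.0, -287.5, 195.0]
tcp_rot: [-3.139, -0.001, 1.297]
ft_force: [-0.5, -0.9, -0.5]
opening: 0.578
grip_force: 0.0
t: 13.85
eef_pos: [547.8, -287.4, 184.2]
tcp_rot: [3.141, 0.0, 1.3]
ft_force: [-0.8, 0.3, -0.5]
opening: 0.58
grip_force: 0.0
[ 547.7625767  -287.38738167  184.22660956] [3.14147125e+00 1.15303225e-04 1.30048176e+00] [-63.44274048   0.81558181]
```

View pics/g3.png

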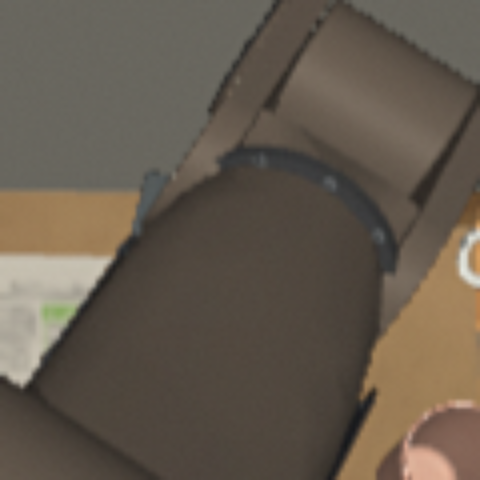

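The picture shows only the arm covering the post. There was no contact on the way down, so I close on the wall.

To row units: 1.2 mm / 500 = 0.0024.

```bash
echo '0 0 0.0024 0 0.58;0 0 0.0024 0 0.4;0 0 0.0024 0 0.4;0 0 0.0024 0 0.4;0 0 0.0024 0 0.4' | python3 steer.py
echo '0 0 0 0 0.4;0 0 0 0 0.4' | python3 steer.py
```

```text
t: 14.32
eef_pos: [547.7, -287.4, 183.0]
tcp_rot: [3.141, 0.0, 1.301]
ft_force: [-0.3, 0.2, 0.2]
opening: 0.492
grip_force: 29.9
t: 14.48
eef_pos: [547.8, -287.4, 183.0]
tcp_rot: [3.141, 0.0, 1.301]
ft_force: [-0.4, 0.0, 0.3]
opening: 0.489
grip_force: 29.9
```

To row units: -30 mm / 500 = -0.06, -24 mm / 500 = -0.048.

```bash
echo '0 0 -0.008 0 0.4;0 0 -0.02 0 0.4;0 0 -0.034 0 0.4;0 0 -0.048 0 0.4;0 0 -0.06 0 0.4' | python3 steer.py
echo '0 -0.03 0 0 0.4;0 -0.07 0 0 0.4;0 -0.12 0 0 0.4;0 -0.17 0 0 0.4;0 -0.22 0 0 0.4' | python3 steer.py
echo '0 -0.03 0 0 0.4;0 -0.03 -0.06 0 0.4;0 -0.03 -0.13 0 0.4;0 -0.03 -0.2 0 0.4;0 -0.03 -0.2 0 0.4' | python3 steer.py
python3 -c "
from h import *
im,d,i=cam('scene');im2,d2,i2=cam('top')
cv2.imwrite('pics/g4.png',cv2.hconcat([cv2.resize(im,(400,300)),cv2.resize(im2,(400,300))])[...,::-1])"
```

```text
t: 14.9
eef_pos: [547.9, -287.5, 214.1]
tcp_rot: [3.141, 0.0, 1.301]
ft_force: [0.1, 0.0, -1.7]
opening: 0.491
grip_force: 29.9
t: 15.32
eef_pos: [440.7, -257.6, 213.4]
tcp_rot: [3.141, 0.0, 1.301]
ft_force: [0.1, -0.5, -1.0]
opening: 0.496
grip_force: 29.9
t: 15.73
eef_pos: [428.6, -255.1, 319.7]
tcp_rot: [3.132, 0.004, 1.301]
ft_force: [-0.9, 0.2, -0.5]
opening: 0.491
grip_force: 29.9
```

View pics/g4.png

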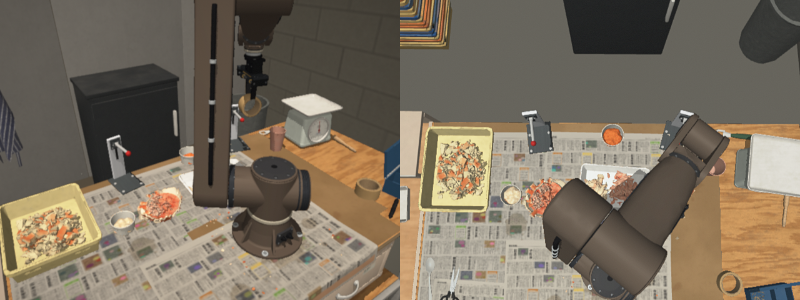

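The roll hangs squarely in the gripper at (250,103). I carry it over to post_b.

Careful with the scale: shifts go in shares of 50 cm and turns go in shares of 2 rad. That gives: 130 mm / 500 = 0.26, 110 mm / 500 = 0.22.

```bash
echo '0.04 0 0 0 0.4;0.1 -0.01 0 0 0.4;0.16 -0.02 0 0 0.4;0.22 -0.02 0 0 0.4;0.26 -0.02 0 0 0.4' | python3 steer.py
echo '0.06 0 0 0 0.4;0.12 -0.01 0 0 0.4;0.18 -0.02 0 0 0.4;0.23 -0.02 0 0 0.4;0.26 -0.02 0 0 0.4' | python3 steer.py
echo '0.06 -0.028 0 0 0.4;0.12 -0.056 0 0 0.4;0.18 -0.084 0 0 0.4;0.23 -0.108 0 0 0.4;0.272 -0.128 0 0 0.4' | python3 steer.py
echo '0.06 -0.028 0 -0.04 0.4;0.12 -0.056 0 -0.08 0.4;0.18 -0.084 0 -0.12 0.4;0.23 -0.108 0 -0.165 0.4;0.272 -0.128 0 -0.2035 0.4' | python3 steer.py
echo '0 0 0 0 0.4;0 0 0 0 0.4' | python3 steer.py
python3 -c "
from h import *
s=sensors.state();print(loc(s['eef_pos'],[608.3,322],.137))
im,d,i=cam('scene');im2,d2,i2=cam('top');np.savez('s2.npz',im=im,P=pts(d,i))
cv2.imwrite('pics/g5.png',cv2.hconcat([cv2.resize(im[60:300,100:340],(480,480)),cv2.resize(im2[150:300,160:260],(320,480))])[...,::-1])"
```

```text
t: 16.25
eef_pos: [451.9, -123.8, 311.8]
tcp_rot: [-3.139, -0.001, 1.301]
ft_force: [1.1, -1.1, -0.8]
opening: 0.495
grip_force: 29.9
t: 16.67
eef_pos: [477.0, 4.2, 311.7]
tcp_rot: [-3.139, 0.0, 1.302]
ft_force: [0.4, 0.5, -1.3]
opening: 0.489
grip_force: 29.9
t: 17.08
eef_pos: [450.9, 151.8, 311.6]
tcp_rot: [-3.139, 0.001, 1.302]
ft_force: [-0.1, 0.3, -0.6]
opening: 0.488
grip_force: 29.9
t: 17.5
eef_pos: [425.5, 299.9, 311.4]
tcp_rot: [-3.139, 0.001, 1.713]
ft_force: [0.3, -0.6, -0.1]
opening: 0.491
grip_force: 29.9
t: 17.67
eef_pos: [425.8, 298.8, 311.4]
tcp_rot: [-3.139, 0.001, 1.709]
ft_force: [-0.2, -0.9, -1.5]
opening: 0.495
grip_force: 29.9
[-183.94060401    1.91653485]
```

View pics/g5.png

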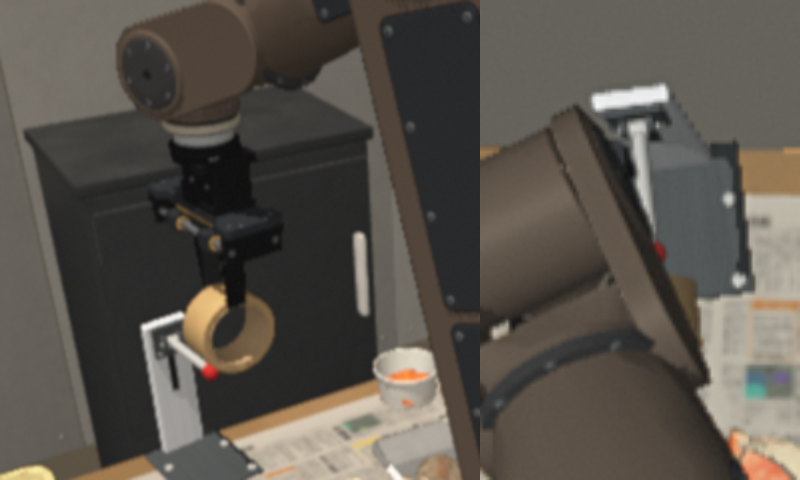

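The roll hangs upright below the fingers at (240,330), in front of the lowered hook, whose ball is at (210,372). A quick measurement of its offset before inserting:

Run:
```python
from h import *
np.set_printoptions(precision=1,suppress=True)
Z=np.load("s2.npz");im=Z["im"].astype(int);P=Z["P"]
m=(im[...,0]-im[...,2]>35)&(im[...,1]>70)&(abs(P[...,0]-425)<60)&(abs(P[...,1]-299)<70)&(P[...,2]>200)&(P[...,2]<345)
k=P[m]; l=np.array([[*loc(p,[608.3,322],.137),p[2]] for p in k]); print(len(k),np.percentile(l,[0,2,50,98,100],axis=0))
# front flat face points
f=l[l[:,0]<np.percentile(l[:,0],2)+6]; print(len(f),f.min(0),f.max(0))
s=np.c_[2*f[:,1:],np.ones(len(f))]
A=np.c_[l[:,0],l[:,1],l[:,2]]
(cy,cz),r=cv2.minEnclosingCircle(l[:,1:].astype(np.float32)); print(cy,cz,r)
for a,b in((-220,-205),(-205,-190),(-190,-175),(-175,-150)):
    q=l[(l[:,0]>a)&(l[:,0]<=b)]; print(a,len(q),q[:,2].max(),q[:,2].min(),q[:,1].max(), q[:,1].min())
```

```text
1148 [[-214.3  -44.9  225.6]
 [-210.2  -39.9  231.8]
 [-196.3   11.9  273.7]
 [-162.3   47.9  319.8]
 [-157.1   50.   339.7]]
423 [-214.3  -44.9  225.6] [-204.3   48.9  339.7]
3.365191698074341 282.9314270019531 57.633460998535156
-220 398 339.66076952774 225.6232248579007 47.92822054625126 -44.92770472226053
-205 283 321.54614135402073 231.27236946479184 49.17184021504724 -44.55925601566277
-190 244 321.7454662453897 235.49152538020837 50.03318698826436 -37.28269571834858
-175 223 321.05955774124084 235.69173968455289 48.40595023227309 -36.51807440923382
```

To row units: 94 mm / 500 = 0.188, 90 mm / 500 = 0.18.

```bash
echo '-0.004 0 0.05 0 0.4;-0.004 0 0.1 0 0.4;-0.004 0 0.15 0 0.4;-0.004 0 0.18 0 0.4;-0.004 0 0.188 0 0.4' | python3 steer.py
echo '0 0.02 0 0 0.4;0 0.05 0 0 0.4;0 0.08 0 0 0.4;0 0.11 0 0 0.4;0 0.13 0 0 0.4' | python3 steer.py
echo '0 0.024 0 0 0.4;0 0.056 0 0 0.4;0 0.084 0 0 0.4;0 0.104 0 0 0.4;0 0.112 0 0 0.4' | python3 steer.py
echo '0 0 0 0 0.4;0 0 0 0 0.4' | python3 steer.py
python3 -c "
from h import *
s=sensors.state();print(loc(s['eef_pos'],[608.3,322],.137))"
```

```text
t: 18.18
eef_pos: [426.2, 294.6, 216.4]
tcp_rot: [-3.138, 0.002, 1.705]
ft_force: [0.4, -0.3, -0.1]
opening: 0.495
grip_force: 29.9
t: 18.6
eef_pos: [493.7, 305.0, 220.2]
tcp_rot: [3.139, -0.001, 1.706]
ft_force: [-0.2, -0.4, -0.9]
opening: 0.496
grip_force: 29.9
t: 19.02
eef_pos: [548.3, 312.6, 219.3]
tcp_rot: [3.141, -0.0, 1.707]
ft_force: [-0.7, -0.6, -1.7]
opening: 0.495
grip_force: 29.9
t: 19.18
eef_pos: [546.5, 312.5, 219.0]
tcp_rot: [-3.141, 0.0, 1.707]
ft_force: [-0.5, -0.6, -1.4]
opening: 0.494
grip_force: 29.9
[-62.53338345  -0.93724812]
```

To row units: 26 mm / 500 = 0.052, 24 mm / 500 = 0.048.

```bash
echo '0 0 0.012 0 0.4;0 0 0.026 0 0.4;0 0 0.04 0 0.4;0 0 0.048 0 0.4;0 0 0.052 0 0.4' | python3 steer.py
echo '0 0 0.002 0 0.4;0 0 0.004 0 0.4;0 0 0.004 0 0.4' | python3 steer.py
echo '0 0 0.002 0 0.4;0 0 0.003 0 0.4;0 0 0.003 0 0.4' | python3 steer.py
```

```text
t: 19.6
eef_pos: [546.3, 312.6, 191.8]
tcp_rot: [-3.14, 0.0, 1.708]
ft_force: [-0.2, -0.6, -1.3]
opening: 0.495
grip_force: 29.9
t: 19.85
eef_pos: [546.8, 312.7, 190.8]
tcp_rot: [3.142, 0.0, 1.708]
ft_force: [-0.8, -0.2, -1.2]
opening: 0.494
grip_force: 29.9
t: 20.1
eef_pos: [546.7, 312.7, 189.4]
tcp_rot: [3.142, 0.0, 1.708]
ft_force: [0.2, -0.4, -0.6]
opening: 0.488
grip_force: 29.9
```

To row units: 1 mm / 500 = 0.002.

```bash
echo '0 0 0.002 0 0.4;0 0 0.002 0 0.4;0 0 0.002 0 0.4' | python3 steer.py
echo '0 0 0.002 0 0.4;0 0 0.002 0 0.4;0 0 0.002 0 0.4' | python3 steer.py
```

```text
t: 20.35
eef_pos: [546.8, 312.7, 188.4]
tcp_rot: [3.141, 0.0, 1.708]
ft_force: [0.5, -0.1, -1.4]
opening: 0.494
grip_force: 29.9
t: 20.6
eef_pos: [546.8, 312.8, 188.1]
tcp_rot: [3.141, -0.0, 1.708]
ft_force: [-1.2, -1.0, 4.8]
opening: 0.489
grip_force: 29.9
```

To row units: -45 mm / 500 = -0.09, -30 mm / 500 = -0.06.

```bash
echo '0 0 0 0 0.52;0 0 0 0 0.54;0 0 0 0 0.56;0 0 0 0 0.56' | python3 steer.py
echo '0 0 -0.006 0 0.57;0 0 -0.016 0 0.57;0 0 -0.036 0 0.57;0 0 -0.06 0 0.57;0 0 -0.09 0 0.57' | python3 steer.py
```

```text
t: 20.93
eef_pos: [546.7, 312.7, 187.2]
tcp_rot: [-3.141, 0.0, 1.708]
ft_force: [-0.3, 0.5, 0.5]
opening: 0.556
grip_force: 0.0
t: 21.35
eef_pos: [546.6, 312.6, 233.2]
tcp_rot: [-3.141, 0.0, 1.708]
ft_force: [-0.1, 0.7, 0.5]
opening: 0.57
grip_force: 0.0
```

To row units: -150 mm / 500 = -0.3, -120 mm / 500 = -0.24.

```bash
echo '0 0 -0.08 0 0.57;0 0 -0.16 0 0.57;0 0 -0.24 0 0.57;0 0 -0.3 0 0.57;0 0 -0.3 0 0.57' | python3 steer.py
echo '-0.384 -0.084 0 0 0.5;-0.384 -0.084 0 0 0.5;-0.384 -0.084 0 0 0.5;-0.384 -0.084 0 0 0.5;-0.384 -0.084 0 0 0.5' | python3 steer.py
echo '-0.384 -0.084 0 0 0.5;-0.384 -0.084 0 0 0.5;-0.384 -0.084 0 0 0.5;-0.384 -0.084 0 0 0.5;-0.384 -0.084 0 0 0.5' | python3 steer.py
echo '-0.384 -0.084 0 -0.06 0.5;-0.384 -0.084 0 -0.12 0.5;-0.384 -0.084 0 -0.18 0.5;-0.384 -0.084 0 -0.24 0.5;-0.384 -0.084 0 -0.3 0.5' | python3 steer.py
echo '0 0 0 -0.06 0.5;0 0 0 -0.12 0.5;0 0 0 -0.18 0.5;0 0 0 -0.24 0.5;0 0 0 -0.2775 0.5' | python3 steer.py
echo '0 0 0 0 0.5;0 0 0 0 0.5' | python3 steer.py
python3 -c "
from h import *
s=sensors.state();print(s['joints'])
im,d,i=cam('scene');im2,d2,i2=cam('top');np.savez('s3.npz',im=im,P=pts(d,i))
cv2.imwrite('pics/g6.png',cv2.hconcat([cv2.resize(im[150:310,110:270],(480,480)),cv2.resize(im2[150:270,170:250],(320,480))])[...,::-1])"
```

```text
t: 21.77
eef_pos: [547.5, 313.1, 390.4]
tcp_rot: [3.131, -0.003, 1.708]
ft_force: [-0.1, 0.7, -0.4]
opening: 0.568
grip_force: 0.0
t: 22.18
eef_pos: [530.5, 114.2, 383.0]
tcp_rot: [3.141, 0.001, 1.707]
ft_force: [0.2, 0.6, -0.9]
opening: 0.5
grip_force: 0.0
t: 22.6
eef_pos: [515.1, -81.9, 383.0]
tcp_rot: [3.141, 0.001, 1.707]
ft_force: [-0.2, 0.7, -0.1]
opening: 0.5
grip_force: 0.0
t: 23.02
eef_pos: [500.0, -274.9, 383.0]
tcp_rot: [3.141, 0.001, 2.293]
ft_force: [0.0, -0.3, 0.5]
opening: 0.502
grip_force: 0.0
t: 23.43
eef_pos: [500.5, -273.3, 382.8]
tcp_rot: [-3.141, 0.0, 2.849]
ft_force: [0.6, -0.2, -0.0]
opening: 0.502
grip_force: 0.0
t: 23.6
eef_pos: [500.6, -273.2, 382.7]
tcp_rot: [-3.141, 0.0, 2.84]
ft_force: [0.2, -0.2, -0.0]
opening: 0.501
grip_force: 0.0
[-6.15317407e-01  2.87964149e-01  1.43459456e+00 -7.68436186e-05
  1.41871743e+00 -1.88431108e+00]
```

View pics/g6.png

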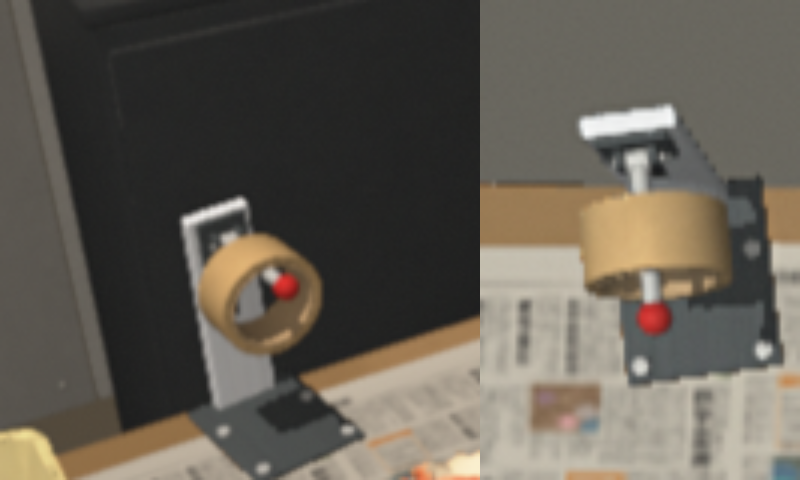

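The roll hangs on post_b's peg, midway between board and ball, released (scene crop (262,295)). Next is post_a's ball.

To row units: 160 mm / 500 = 0.32, -2.7 mm / 500 = -0.0054, -0.027 rad / 2 = -0.0135.

```bash
echo '-0.001 -0.0054 0.08 -0.0135 0.5;-0.001 -0.0054 0.16 -0.0135 0.5;-0.001 -0.0054 0.24 -0.0135 0.5;-0.001 -0.0054 0.29 -0.0135 0.5;-0.001 -0.0054 0.32 -0.0135 0.5' | python3 steer.py
echo '0 0 0.03 0 0.5;0 0 0.07 0 0.5;0 0 0.11 0 0.5;0 0 0.13 0 0.5;0 0 0.132 0 0.5' | python3 steer.py
echo '0 0 0 0 0.3;0 0 0 0 0.1;0 0 0 0 0.1;0 0 0 0 0.1;0 0 0 0 0.1' | python3 steer.py
```

```text
t: 24.12
eef_pos: [499.4, -275.3, 219.3]
tcp_rot: [3.14, -0.004, 2.867]
ft_force: [0.6, -0.3, 0.6]
opening: 0.504
grip_force: 0.0
t: 24.53
eef_pos: [499.8, -275.6, 154.7]
tcp_rot: [3.141, -0.003, 2.868]
ft_force: [-1.0, -0.7, -0.0]
opening: 0.5
grip_force: 0.0
t: 24.95
eef_pos: [500.8, -275.4, 157.2]
tcp_rot: [3.141, 0.001, 2.869]
ft_force: [4.5, 8.2, 5.9]
opening: 0.212
grip_force: 30.0
```

To row units: -46.3 mm / 500 = -0.0926, -17.3 mm / 500 = -0.0346.

```bash
echo '-0.0006 0 -0.018 0 0.1;-0.003 0 -0.0346 0 0.1;-0.008 0 -0.056 0 0.1;-0.014 0 -0.074 0 0.1;-0.0222 0 -0.0926 0 0.1' | python3 steer.py
echo '-0.01 0 -0.0176 0 0.1;-0.022 0 -0.034 0 0.1;-0.0354 0 -0.0496 0 0.1;-0.058 0 -0.07 0 0.1;-0.084 0 -0.086 0 0.1' | python3 steer.py
echo '-0.018 0 -0.009 0 0.1;-0.038 0 -0.016 0 0.1;-0.0572 0 -0.021 0 0.1;-0.0774 0 -0.024 0 0.1;-0.092 0 -0.025 0 0.1' | python3 steer.py
echo '-0.004 0 0 0 0.1;-0.006 0 0 0 0.1;-0.006 0 0 0 0.1' | python3 steer.py
echo '-0.004 0 0 0 0.1;-0.006 0 0 0 0.1;-0.006 0 0 0 0.1' | python3 steer.py
```

```text
t: 25.37
eef_pos: [511.0, -278.0, 203.2]
tcp_rot: [3.14, -0.001, 2.869]
ft_force: [3.4, 5.0, -4.8]
opening: 0.215
grip_force: 30.0
t: 25.78
eef_pos: [551.3, -289.1, 246.7]
tcp_rot: [3.14, -0.002, 2.869]
ft_force: [0.2, 5.7, -2.4]
opening: 0.212
grip_force: 30.0
t: 26.2
eef_pos: [596.6, -301.7, 259.1]
tcp_rot: [3.14, 0.0, 2.87]
ft_force: [0.0, 1.6, 0.1]
opening: 0.145
grip_force: 0.4
t: 26.45
eef_pos: [598.8, -303.4, 258.4]
tcp_rot: [-3.142, 0.0, 2.869]
ft_force: [2.1, 1.5, 1.2]
opening: 0.098
grip_force: 1.1
t: 26.7
eef_pos: [601.5, -304.5, 258.2]
tcp_rot: [-3.141, -0.0, 2.869]
ft_force: [-0.2, 0.2, 0.2]
opening: 0.099
grip_force: 0.0
```

Run:
```python
from h import *
np.set_printoptions(precision=1,suppress=True)
for n in("scene","top"):
    im,d,i=cam(n);P=pts(d,i);m=red(im)&(abs(P[...,0]-560)<90)&(abs(P[...,1]+290)<60)&(P[...,2]>120)&(P[...,2]<320)
    vu=np.argwhere(m)
    if len(vu): print(n,len(vu),np.median(P[m],0),P[m].min(0),P[m].max(0),vu.mean(0)[::-1],loc(np.median(P[m],0),[608.6,-305.4],-.275))
s=sensors.state();print(loc(s['eef_pos'],[608.6,-305.4],-.275))
```

```text
scene 16 [ 570.4 -290.2  280.6] [ 566.4 -298.9  276.9] [ 579.2 -285.7  288. ] [378.  150.5] [-40.8   4.2]
[-7.1 -1. ]
```

The grip slipped off near the top and the hook is left about 0.23 rad ajar. I'll go over the ball and push it home from the front with closed fingers.

To row units: -55 mm / 500 = -0.11, -35 mm / 500 = -0.07.

```bash
echo '0 0 -0.03 0 0.1;0 0 -0.07 0 0.1;0 0 -0.11 0 0;0 0 -0.11 0 0' | python3 steer.py
echo '0.05 0 0 0 0;0.1 0 0 0 0;0.124 0 0 0 0;0.124 0 0 0 0' | python3 steer.py
echo '0 0 0.04 0 0;0 0 0.08 0 0;0 0 0.102 0 0;0 0 0.102 0 0' | python3 steer.py
echo '-0.012 0 0 0 0;-0.024 0 0 0 0;-0.036 0 0 0 0;-0.048 0 0 0 0;-0.06 0 0 0 0' | python3 steer.py
echo '-0.006 0 0 0 0;-0.01 0 0 0 0;-0.01 0 0 0 0' | python3 steer.py
python3 -c "
from h import *
s=sensors.state();print(loc(s['eef_pos'],[608.6,-305.4],-.275))"
```

```text
t: 27.13
eef_pos: [602.3, -304.8, 317.4]
tcp_rot: [-3.14, 0.005, 2.869]
ft_force: [-0.1, -0.6, 1.1]
opening: 0.025
grip_force: 0.0
t: 27.47
eef_pos: [540.1, -287.1, 313.4]
tcp_rot: [-3.141, -0.0, 2.869]
ft_force: [-0.3, 0.4, -0.3]
opening: 0.005
grip_force: 0.0
t: 27.8
eef_pos: [541.6, -287.3, 259.5]
tcp_rot: [3.14, -0.004, 2.869]
ft_force: [0.0, 0.9, 0.2]
opening: 0.005
grip_force: 0.0
t: 28.22
eef_pos: [571.6, -295.9, 262.8]
tcp_rot: [-3.141, 0.001, 2.87]
ft_force: [-1.6, 1.1, 0.9]
opening: 0.003
grip_force: 0.7
t: 28.47
eef_pos: [575.6, -296.9, 262.3]
tcp_rot: [-3.142, -0.001, 2.87]
ft_force: [-3.1, 1.1, 2.4]
opening: 0.005
grip_force: 1.5
[-34.09166169  -0.78397234]
```

Contact with hinge friction is showing. I keep pushing until the stop is felt.

To row units: -3 mm / 500 = -0.006, -2 mm / 500 = -0.004.

```bash
echo '-0.004 0 0 0 0;-0.006 0 0 0 0;-0.006 0 0 0 0' | python3 steer.py
echo '-0.004 0 0 0 0;-0.006 0 0 0 0;-0.006 0 0 0 0' | python3 steer.py
python3 -c "
from h import *
s=sensors.state();print(loc(s['eef_pos'],[608.6,-305.4],-.275))"
```

```text
t: 28.72
eef_pos: [576.3, -297.1, 262.3]
tcp_rot: [3.141, -0.006, 2.87]
ft_force: [-15.6, 4.1, 6.3]
opening: 0.008
grip_force: 8.1
t: 28.97
eef_pos: [576.9, -297.2, 262.3]
tcp_rot: [3.141, -0.012, 2.87]
ft_force: [-31.0, 8.8, 12.2]
opening: 0.004
grip_force: 15.4
[-32.72616269  -0.70215543]
```

To row units: 80 mm / 500 = 0.16, 60 mm / 500 = 0.12.

```bash
echo '0.02 0 0 0 0;0.06 0 0 0 0;0.12 0 0 0 0;0.16 0 0 0 0' | python3 steer.py
echo '0 0 -0.08 0 0;0 -0.12 -0.16 0 0;0 -0.2 -0.2 0 0;0 -0.28 -0.2 0 0;0 -0.28 -0.2 0 0' | python3 steer.py
echo '0 0 0 0 0;0 0 0 0 0;0 0 0 0 0' | python3 steer.py
python3 - <<'E'
from h import *
np.set_printoptions(precision=1,suppress=True)
ims=[]
for n in("scene","top"):
    im,d,i=cam(n);P=pts(d,i);ims.append(im)
    for nm,c,org,yaw in(("a",(560,-290),[608.6,-305.4],-.275),("b",(540,315),[608.3,322],.137)):
        m=red(im)&(abs(P[...,0]-c[0])<90)&(abs(P[...,1]-c[1])<60)&(P[...,2]>120)&(P[...,2]<320)
        if m.any(): p=np.median(P[m],0);print(n,nm,m.sum(),p,loc(p,org,yaw))
print(sensors.state()["t"],sensors.state()["ft_force"])
cv2.imwrite('pics/g7.png',cv2.hconcat([cv2.resize(x,(400,300)) for x in ims])[...,::-1])
E
```

```text
t: 29.3
eef_pos: [502.8, -276.5, 262.0]
tcp_rot: [3.142, -0.0, 2.87]
ft_force: [0.5, 0.3, -0.3]
opening: 0.008
grip_force: 0.0
t: 29.72
eef_pos: [466.0, -414.6, 364.2]
tcp_rot: [-3.139, 0.003, 2.869]
ft_force: [0.0, -0.1, -0.5]
opening: 0.004
grip_force: 0.0
t: 29.97
eef_pos: [466.8, -411.6, 361.9]
tcp_rot: [3.141, -0.0, 2.869]
ft_force: [0.2, -0.3, -0.1]
opening: 0.005
grip_force: 0.0
scene b 50 [487.4 307.1 186.2] [-121.8    1.8]
top a 58 [ 596.  -301.3  285.5] [-13.2   0.5]
top b 50 [492.8 303.6 188.3] [-116.9   -2.4]
30.0667 [ 0.4  0.9 -0.4]
```

View pics/g7.png

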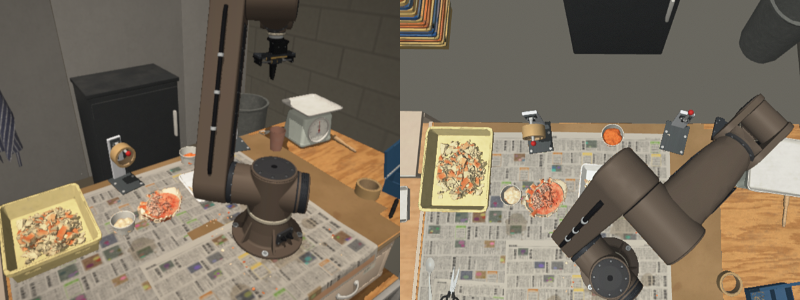

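Post_a's ball now stands at local x = -13 mm, above its hinge, so that hook is up (top view (688,113)). The roll hangs on post_b (scene view (123,155)), and the tubs and cup look unmoved.

```bash
python3 -c "
from cell import env, optics, sensors
print(env.job_done())"
```

```text
the job is handed in; nothing more can be done
None
```

I handed the job in after about 30 s of robot time: the tape roll hangs released on post_b's lowered hook, post_a's hook is folded up against its stop, and the tubs and cup look unmoved; the hand-in returned no verdict.

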